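Draw the clogged filter plate and hold it to the inspection light

ROBOT

A 6-joint arm with a two-finger parallel gripper is mounted at the origin on the work surface. World frame = base frame: x ahead of the robot, y to its left, z up, the work surface at z = 0. Lengths are in m, angles in degrees, forces in N, time in s.
With the tool pointing down it reaches from about 0.275 to 0.85 m from the base axis. Payload 19 kg.
Tool frame: the origin (TCP) lies on the mounting face of the last link; the fingertips stand 173 mm ahead of it and the grasp point (between the pads) lies 155 mm ahead of it; z points along the fingers, y is the line along which they close (so a half turn about z gives the same grasp; the last joint's range is limited). The gripper opens to 85 mm and grips with 20 to 120 N. Pads are 22 mm wide; open, the fingers measure 114 mm over their backs; the gripper's body (76 mm by 85 mm) begins 54 mm behind the grasp point. The pads swing forward as they close: fully open they stand 13 mm farther back than shut.
Start: joints at [64.859, 8.623, 82.357, -0, 89.026, -7.678], TCP at [0.173, 0.548, 0.405] pointing down, gripper open.
Joint ranges: [-160.23, 160.23], [-39.13, 120.54], [6.94, 153.29], [-79.49, 259.48], [9.18, 160.14], [-161.06, 161.06]. Speed limits (degrees/s): [108.29, 108.29, 127.2, 172.46, 172.46, 172.46].

INTERFACE

Orientations are given as a 3x3 rotation matrix whose columns are the frame's x, y, z axes.
In Python, from plant import * gives the robot as it stands.
- The arm moves only by the tool servo_tool, never from a script. Its argument "commands" is text: rows parted by semicolons, each of 4 numbers parted by spaces: the shift along the tool's x, y, z in cm, then the turn about the tool's z in rad. In form: tx ty tz spin; .... A call has 1 to 20 rows; each row shifts and turns the commanded pose from where the row before left it, along the tool's axes as they then stand; what a row does not reach is not made up. A row lasts 1/10 s, in which the tool goes at most 50 mm and 8.59 degrees, less where a joint would pass 70% of its speed; a pose out of reach is approached as far as the arm can. A call is refused whole if a number of a shift passes 5 or a number of a turn 0.15, either way. A call with a gripper value outside its range is refused whole. "grip" is the opening, from 0 (shut) to 1 (fully open), set as the call begins (left out, the last holds). The fingers move at their own pace and stop on an object; the grip force is fixed at half the most. Time passes only in rows, so rows that do not move let the fingers close. It gives the time, the measured TCP pose, the force, the opening and the grip force at its end, in the units of the state.
- sense(): the state, without advancing time (a new reading comes with each control period).
- read_camera(name): name is "scene" or "side" or "wrist"; returns a dict with "pixels" (480x640x3 uint8, blue, green, red), "range_z" (480x640 float32, m along the optical axis (not along the pixel's ray), 0 where there is no reading), "mtx" (3x3 intrinsics, pixels), "world_from_camera" (4x4, takes a point from camera to world coordinates); the wrist camera has in their place "tool_from_camera" (4x4, takes a point from camera to tool coordinates, whose origin is the TCP and whose axes are the flange's). Camera axes: x right, y up, looking along -z (the intrinsics and any distortion apply to the point x, -y, -z); pixel columns grow to the right and rows downward; lengths in m; the calibration is good to about 2 mm. A picture is of the moment at which its call begins: read the wrist's pose just before it.
- close_job(): hands the job in; it is judged then, once.
The state is a dict: "time": time; "joint_pos": joint angles; "joint_vel": joint speeds; "joint_efforts": joint torques, N m; "position": TCP position; "tcp_rot": TCP orientation; "ft_force": force on the tool from outside, world axes, zero at the start; "torque": the same for the moment, N m; "width": finger opening in m; "finger_force": force on a finger pad.
Only numpy, scipy, OpenCV 4.12 (cv2) and the standard library are available. Lean on these libraries where they do the work, as an engineer would, in place of code of your own. Each camera call takes 0.05 s, during which the arm holds its last target. There are 200 camera calls.

TASK

Lift the yellow cover flap of the green bench fume-filter unit until it stands upright by itself, then draw the filter plate with the orange tab straight up out of its slot, leaving the grey-tabbed plate in place. Hold the orange-tabbed plate upright in front of the lit inspection panel, centred on the lit window and square to it, about 6 cm away and touching nothing but the gripper; finish while still holding it there, with the flap still open. Leave the jar, bracket and spanner where they are.

Things in the scene. Friction and masses are not known exactly. Their poses are not given: they have to be found in the camera images.
- unit: Green open-topped metal box fixed to the bench, 180 (x) x 240 (y) x 120 mm high, walls and floor 6 mm. Origin: centre of underside; x points to the hinge side (away from the robot). Two plates stand in slots at y = +40 and -40 mm; which is in which varies. Slot guides rise 40 mm from the floor, 2.5 mm play each side. A duct stub 84 mm wide sticks out 30 mm at +y.
- flap (a joint): Yellow flap 180 x 240 x 6 mm over the whole top of the unit, hinged on its far (+x) top edge; 0 rad closed and level, grows as it lifts, 1.57 upright, 1.85 at its stop leaning back. 0.25 kg; its stiff hinge keeps it at any angle where it is left; lifting at the handle takes about 4 N. Starts closed or slightly ajar.
- flap_handle (a point): Middle of the flap's dark bar handle, parallel to the hinge, 100 mm long and about 10 mm thick, centre 35 mm off the flap's outer face. It lies 155 mm from the hinge line along the flap and 41 mm above the hinge (flap level); 25 mm of flap extend beyond it. Axes turn with the flap: y along the bar, z the outward normal.
- flap_hinge (a point): Middle of the flap's hinge line, 120 mm above the bench; y along the hinge.
- filter_tab (a point): Centre of the orange pull tab (36 wide along x, 12 thick along y, 30 mm tall) on top of the filter plate to draw out; with the plate in its slot the tab's top is 9 mm below the unit's rim. Axes: x along the plate's width, y through its thickness, z up.
- filter_mid (a point): Centre of the filter panel below the orange tab: aluminium-framed plate 110 (x) x 12 (y) x 75 mm (z), 52.5 mm below the tab's centre. Its lower edge is 37.5 mm below this point. Plate with tab weighs about 0.25 kg.
- other_tab (a point): Centre of the grey tab of the second plate, of the same make and size, standing in the other slot; to be left alone.
- light_face (a point): Centre of the white lit window (150 wide x 90 mm tall) of the upright black inspection panel fixed to the bench at the robot's right, 130 mm above the bench. y points straight out of the lit face (to the unit's side), x along its width, z up. Panel 180 mm wide, 24 mm thick, top 180 mm above the bench; its foot, 15 mm high, reaches 15 mm out in front.
- flux_jar: White jar with blue cap, 64 mm across, 75 mm tall, standing beyond and right of the unit; origin at the centre of its underside. Leave alone.
- bracket: Bent aluminium angle bracket 100 x 50 mm, 52 mm high, lying to the left of the unit; origin under its centre. Leave alone.
- spanner: Steel spanner about 180 mm long, lying on the bench to the left of the unit; origin on its underside. Leave alone.
Things that resemble listed ones, but are neither listed nor needed, are in the scene too. Leave any red look-alike of the part that bears light_face alone.

How it is judged:
By the outcome, as a careful person would: the job done as asked, in the order asked, and still so for the second after the job is handed in, while the arm keeps its last pose, push and grip.
It also fails if it takes over 51 s, if anything falls off the work surface, if the arm or the gripper's body presses on something with over 40 N, if the wrist force passes 120 N, or if a joint passes its speed limit or range.

## Working session

There is one attempt and no reset: what is moved stays moved. The work goes in short steps, Python scripts to look and compute and a tool call to move; the robot and the scene stay as the last step left them, time stands still between calls to the robot, and variables do not carry over. Pictures are saved under pics/ and viewed, at most 10 in all, crops included, and the job is handed in when it is done.

Besides the shell and the picture viewer there is one more tool, called after ">>>" as a command line: name --argument value ..., lists and objects as JSON in quotes. servo_tool: Moves the arm, as the interface text tells. Its arguments: {"type":"object","properties":{"commands":{"type":"string"},"grip":{"type":"number"}},"required":["commands"]}

```bash
ls; mkdir -p pics; python3 - <<'E'
from plant import *
import cv2,numpy as np
s=sense();print({k:np.round(v,3).tolist() for k,v in s.items()})
for n in("scene","side"):
    c=read_camera(n);cv2.imwrite(f"pics/{n}0.png",c["pixels"]);np.savez(f"{n}0.npz",**c)
    print(n,c["mtx"].round(1).tolist(),c["world_from_camera"].round(3).tolist(),[k for k in c])
E
```

```text
pics
{'time': 0.0, 'joint_pos': [64.859, 8.651, 82.392, -0.001, 89.026, -7.676], 'joint_vel': [0.003, -0.102, 0.071, 0.109, 0.092, 0.007], 'joint_efforts': [0.0, -71.306, -57.088, 0.0, 0.009, -0.0], 'position': [0.173, 0.548, 0.404], 'tcp_rot': [[-0.954, 0.3, -0.001], [0.3, 0.954, -0.001], [0.0, -0.001, -1.0]], 'ft_force': [-0.251, -0.524, 0.046], 'torque': [-0.033, 0.015, 0.038], 'finger_force': 0.0, 'width': 0.085}
scene [[590.2, 0.0, 316.2], [0.0, 590.2, 231.4], [0.0, 0.0, 1.0]] [[-0.505, -0.488, 0.712, 1.584], [0.863, -0.267, 0.429, 0.69], [-0.02, 0.831, 0.556, 0.934], [0.0, 0.0, 0.0, 1.0]] ['pixels', 'range_z', 'mtx', 'world_from_camera']
side [[434.5, 0.0, 316.8], [0.0, 434.5, 243.3], [0.0, 0.0, 1.0]] [[0.966, 0.156, -0.205, 0.349], [-0.257, 0.544, -0.799, -0.65], [-0.013, 0.825, 0.566, 0.613], [0.0, 0.0, 0.0, 1.0]] ['pixels', 'range_z', 'mtx', 'world_from_camera']
```

View pics/scene0.png

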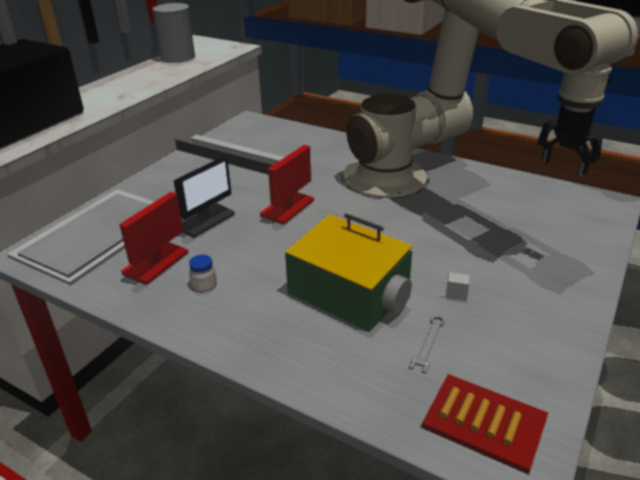

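View pics/side0.png

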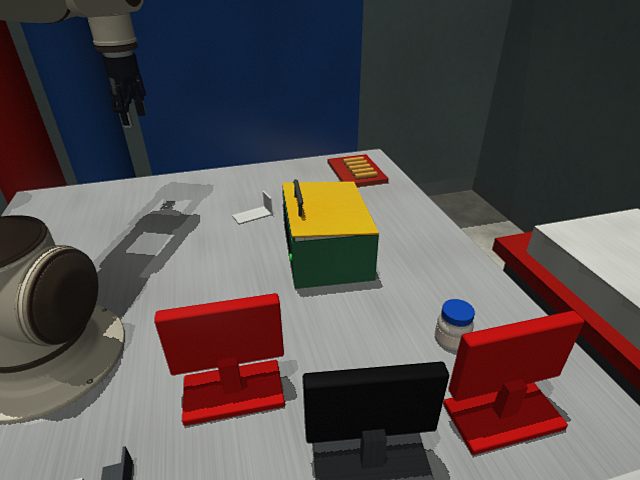

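The scene view shows the unit with its yellow flap at about (350,250) and the handle at (363,228). There are three panel candidates: red at (290,182), red at (152,235), and black with a lit window at (205,187). The black one fits, since it is the only one lit and not red. In the side view it shows its back at (375,400).

```bash
cat > h.py <<'E'
import cv2,numpy as np
def cloud(c,T=None):
    K=c["mtx"];z=c["range_z"];T=c["world_from_camera"] if T is None else T
    v,u=np.mgrid[0:480,0:640]
    P=np.stack([(u-K[0,2])*z/K[0,0],-(v-K[1,2])*z/K[1,1],-z],-1)
    return P@T[:3,:3].T+T[:3,3]
def plane(P):
    m=np.median(P,0);
    for _ in range(3):
        c=P.mean(0);n=np.linalg.svd(P-c,full_matrices=False)[2][2];d=abs((P-c)@n);P=P[d<max(.003,2*d.std()) ]
    return c,n,P
def hsv(c):return cv2.cvtColor(c["pixels"],cv2.COLOR_BGR2HSV)
def big(m):
    n,l,s,_=cv2.connectedComponentsWithStats(m.astype(np.uint8));return l==1+np.argmax(s[1:,4])
E
python3 - <<'E'
from h import *
np.set_printoptions(precision=4,suppress=True)
for n in("scene","side"):
    c=dict(np.load(n+"0.npz"));P=cloud(c);H=hsv(c);ok=c["range_z"]>0
    m=big((abs(H[...,0].astype(int)-25)<7)&(H[...,1]>150)&(H[...,2]>90)&(P[...,2]>.1)&ok)
    Q=P[cv2.erode(m.astype(np.uint8),np.ones((3,3)))>0];ce,no,Q=plane(Q);print(n,"flap",m.sum(),ce,no,Q.min(0),Q.max(0))
    r=cv2.minAreaRect((P[m][:,:2]).astype(np.float32));print(r,cv2.boxPoints(r))
    h=(H[...,2]<90)&(P[...,2]>ce[2]+.02)&(P[...,2]<ce[2]+.06)&(abs(P[...,0]-ce[0])<.15)&(abs(P[...,1]-ce[1])<.15)&ok
    q=P[h];print("handle",h.sum(),q.mean(0),q.min(0),q.max(0)) 
    r=cv2.minAreaRect(q[:,:2].astype(np.float32));print(r)
    if n=="scene":
        g=H[120:260,160:250];w=np.zeros(m.shape,bool);w[150:225,175:235]=(H[150:225,175:235,2]>170)
        w=big(w&(P[...,2]>.06));ce,no,Q=plane(P[w&ok]);print("win",w.sum(),ce,no,Q.min(0),Q.max(0))
        cn=max(cv2.findContours(w.astype(np.uint8),0,2)[0],key=cv2.contourArea)
        a=cv2.approxPolyDP(cn,4,True)[:,0];
        for u,v in a:print(u,v,P[v,u])
        M,_=cv2.findHomography(np.zeros((4,2))+[[0,0],[1,0],[1,1],[0,1]],np.zeros((4,2))+[[0,0],[1,0],[1,1],[0,1]])
        k=cv2.resize(c["pixels"][100:300,100:340],None,fx=3,fy=3,interpolation=2);cv2.imwrite("pics/crop1.png",k)
E
```

```text
scene flap 4931 [0.5919 0.1775 0.1324] [ 0.066  -0.0089  0.9978] [0.4854 0.0508 0.1244] [0.6827 0.2975 0.1407]
((0.5840740203857422, 0.17262080311775208), (0.24439071118831635, 0.1847917139530182), 83.56668853759766) [[0.4786 0.0615]
 [0.6622 0.0408]
 [0.6896 0.2837]
 [0.506  0.3044]]
handle 205 [0.523  0.1822 0.1728] [0.5081 0.1267 0.1526] [0.5322 0.2349 0.1806]
((0.5220343470573425, 0.18100637197494507), (0.10871004313230515, 0.015345527790486813), 82.78018951416016)
win 1115 [ 0.5076 -0.3166  0.1316] [-0.1583 -0.9873  0.0107] [ 0.431  -0.3305  0.0881] [ 0.5786 -0.3028  0.1749]
223 163 [ 0.4337 -0.3063  0.1712]
184 183 [ 0.5768 -0.3262  0.1715]
188 208 [ 0.573  -0.3305  0.0899]
226 188 [ 0.4357 -0.3046  0.0915]
side flap 4110 [0.5822 0.1511 0.1316] [-0.0664  0.0064 -0.9978] [0.4828 0.0403 0.1232] [0.6781 0.2891 0.1392]
((0.5818127989768982, 0.17015594244003296), (0.24467401206493378, 0.1787167489528656), 83.48824310302734) [[0.4792 0.0587]
 [0.6567 0.0385]
 [0.6845 0.2816]
 [0.5069 0.3018]]
handle 135 [0.5176 0.1615 0.1731] [0.5094 0.1209 0.1534] [0.5304 0.2281 0.1781]
((0.519406795501709, 0.17471079528331757), (0.10852691531181335, 0.010077330283820629), 83.32585906982422)
```

View pics/crop1.png

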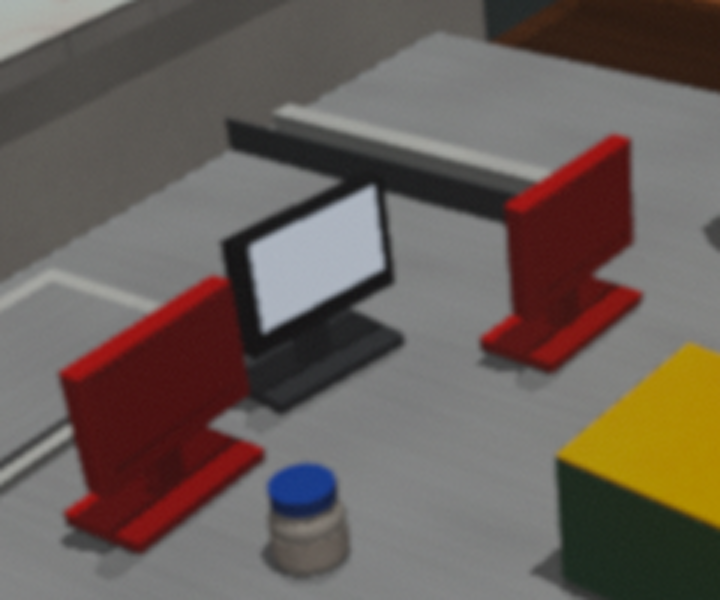

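The crop confirms it: the panel with the lit window at crop (315,255) is black, and both neighbours are red and unlit. Next I turn the tool to the unit's axes and go above the handle.

>>> servo_tool --commands "0 0 0 0.15;0 0 0 0.15;0 0 0 0.15;0 0 0 0.15;0 0 0 0.15;0 0 0 0.15;0 0 0 0.15;0 0 0 0.15;0 0 0 0.15;0 0 0 0.027;0 0 0 0" --grip 0.6

```text
time: 1.2
position: [0.1726, 0.5485, 0.4045]
tcp_rot: [[0.108, 0.994, -0.0], [0.994, -0.108, -0.0], [-0.0, -0.0, -1.0]]
ft_force: [0.5, -0.2, -0.6]
width: 0.0515
finger_force: 0.0
```

>>> servo_tool --commands "-2.7 3.2 0 0;-2.7 3.2 0 0;-2.7 3.2 0 0;-2.7 3.2 0 0;-2.7 3.2 0 0;-2.7 3.2 0 0;-2.7 3.2 0 0;-2.7 3.2 0 0;-2.7 3.2 0 0;-2.7 3.2 0 0;-2.7 3.2 0 0;-2.7 3.2 0 0;0 0 0 0;0 0 0 0"

```text
time: 2.6
position: [0.5187, 0.1833, 0.4043]
tcp_rot: [[0.109, 0.994, -0.001], [0.994, -0.109, -0.0], [-0.0, -0.001, -1.0]]
ft_force: [0.2, 0.9, 0.1]
width: 0.0511
finger_force: 0.0
```

```bash
cat >> h.py <<'E'
def wrist(name):
    from plant import sense,read_camera
    s=sense();c=read_camera("wrist");cv2.imwrite(f"pics/{name}.png",c["pixels"])
    T=np.eye(4);T[:3,:3]=s["tcp_rot"];T[:3,3]=s["position"];W=T@c["tool_from_camera"]
    return s,c,cloud(c,W),W
E
python3 - <<'E'
from h import *
np.set_printoptions(precision=4,suppress=True)
s,c,P,W=wrist("w1");print(s["position"],s["tcp_rot"],s["time"],s["width"])
print(W)
H=hsv(c);ok=c["range_z"]>0
h=(P[...,2]>.155)&(P[...,2]<.19)&(H[...,2]<110)&ok
q=P[h]; print(h.sum(),q.min(0),q.max(0),cv2.minAreaRect(q[:,:2].astype(np.float32)) if len(q) else 0)
E
```

```text
[0.5187 0.1833 0.4043] [[ 0.1094  0.994  -0.0008]
 [ 0.994  -0.1094 -0.0001]
 [-0.0001 -0.0008 -1.    ]] 2.6 0.05108281864698491
[[ 0.9941  0.103   0.0337  0.5261]
 [-0.1083  0.9452  0.3081  0.2614]
 [-0.0001 -0.3099  0.9508  0.3729]
 [ 0.      0.      0.      1.    ]]
3466 [0.5082 0.1233 0.1702] [0.5296 0.2323 0.1785] ((0.51886385679245, 0.17783978581428528), (0.10944469273090363, 0.010962375439703465), 83.59748077392578)
```

View pics/w1.png

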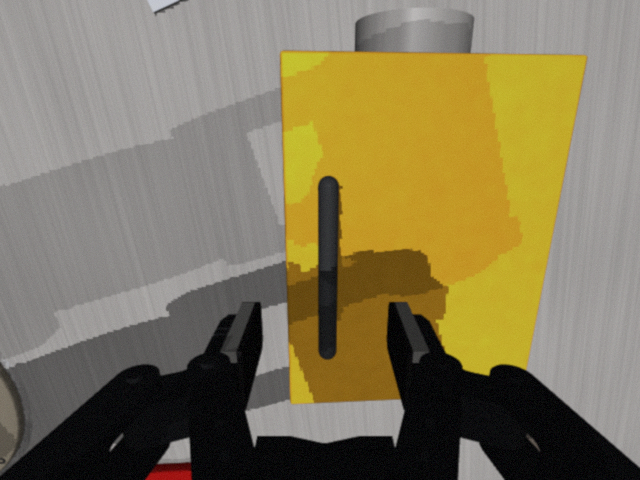

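The view shows the bar, with ends at (328,185) and (328,352), between the open pads at (250,330) and (400,330). Its measured centre is (0.519, 0.178). I descend and grip.

>>> servo_tool --commands "-0.5 0 1.5 0;0 0 1.5 0;0 0 1.5 0;0 0 1.5 0;0 0 1 0;0 0 0.7 0;0 0 0 0"

```text
time: 3.35
position: [0.5177, 0.179, 0.3268]
tcp_rot: [[0.111, 0.994, -0.001], [0.994, -0.111, -0.0], [-0.0, -0.001, -1.0]]
ft_force: [0.0, 0.4, 1.0]
width: 0.0513
finger_force: 0.0
```

>>> servo_tool --commands "0 0 0 0;0 0 0 0;0 0 0 0;0 0 0 0;0 0 0 0;0 0 0 0" --grip 0

```text
time: 3.95
position: [0.5189, 0.1788, 0.3283]
tcp_rot: [[0.111, 0.994, 0.004], [0.994, -0.111, 0.0], [0.001, 0.004, -1.0]]
ft_force: [17.4, -0.7, -6.1]
width: 0.0091
finger_force: 58.3
```

```bash
python3 - <<'E'
import numpy as np
# handle arc relative to hinge, unit x / z (cm), from a0
a0=.066;f=lambda a:np.array([-15.5*np.cos(a)+4.1*np.sin(a),15.5*np.sin(a)+4.1*np.cos(a)])
A=a0+np.arange(0,31)*.05
P=np.array([f(a) for a in A]);D=np.diff(P,axis=0)
print("; ".join("0 %.2f %.2f 0"%(d[0],-d[1]) for d in D));print(A[-1],P[0],P[-1])
E
```

```text
0 0.27 -0.75 0; 0 0.31 -0.74 0; 0 0.35 -0.72 0; 0 0.38 -0.70 0; 0 0.42 -0.68 0; 0 0.45 -0.66 0; 0 0.48 -0.64 0; 0 0.52 -0.61 0; 0 0.55 -0.59 0; 0 0.57 -0.56 0; 0 0.60 -0.53 0; 0 0.63 -0.50 0; 0 0.65 -0.47 0; 0 0.67 -0.43 0; 0 0.70 -0.40 0; 0 0.71 -0.36 0; 0 0.73 -0.33 0; 0 0.75 -0.29 0; 0 0.76 -0.25 0; 0 0.77 -0.21 0; 0 0.78 -0.18 0; 0 0.79 -0.14 0; 0 0.80 -0.10 0; 0 0.80 -0.06 0; 0 0.80 -0.02 0; 0 0.80 0.02 0; 0 0.80 0.06 0; 0 0.79 0.10 0; 0 0.79 0.14 0; 0 0.78 0.18 0
1.566 [-15.19584967   5.1133309 ] [ 4.02561006 15.51948658]
```

>>> servo_tool --commands "0 0.27 -0.75 0; 0 0.31 -0.74 0; 0 0.35 -0.72 0; 0 0.38 -0.70 0; 0 0.42 -0.68 0; 0 0.45 -0.66 0; 0 0.48 -0.64 0; 0 0.52 -0.61 0; 0 0.55 -0.59 0; 0 0.57 -0.56 0"

```text
time: 4.95
position: [0.5604, 0.1742, 0.395]
tcp_rot: [[0.111, 0.994, -0.001], [0.994, -0.111, -0.0], [-0.0, -0.001, -1.0]]
ft_force: [-8.7, 0.9, 1.1]
width: 0.0089
finger_force: 58.5
```

>>> servo_tool --commands "0 0.60 -0.53 0; 0 0.63 -0.50 0; 0 0.65 -0.47 0; 0 0.67 -0.43 0; 0 0.70 -0.40 0; 0 0.71 -0.36 0; 0 0.73 -0.33 0; 0 0.75 -0.29 0; 0 0.76 -0.25 0; 0 0.77 -0.21 0"

```text
time: 5.95
position: [0.6297, 0.1663, 0.4344]
tcp_rot: [[0.111, 0.994, 0.002], [0.994, -0.111, -0.0], [0.0, 0.002, -1.0]]
ft_force: [-9.0, -2.9, 13.4]
width: 0.0087
finger_force: 63.1
```

>>> servo_tool --commands "0 0.78 -0.18 0; 0 0.79 -0.14 0; 0 0.80 -0.10 0; 0 0.80 -0.06 0; 0 0.80 -0.02 0"

```text
time: 6.45
position: [0.6694, 0.1619, 0.4384]
tcp_rot: [[0.111, 0.994, 0.001], [0.994, -0.111, -0.0], [-0.0, 0.001, -1.0]]
ft_force: [-4.5, -2.0, 5.1]
width: 0.0084
finger_force: 64.3
```

>>> servo_tool --commands "0 0.80 0.02 0; 0 0.80 0.06 0; 0 0.79 0.10 0; 0 0.79 0.14 0; 0 0.78 0.18 0; 0 0.5 0.14 0; 0 0 0 0;0 0 0 0"

```text
time: 7.25
position: [0.714, 0.1568, 0.431]
tcp_rot: [[0.111, 0.994, 0.002], [0.994, -0.111, -0.0], [-0.0, 0.002, -1.0]]
ft_force: [1.6, -2.9, 5.0]
width: 0.0085
finger_force: 66.4
```

```bash
python3 - <<'E'
from h import *
from plant import *
c=read_camera("side");cv2.imwrite("pics/side1.png",cv2.resize(c["pixels"][60:300,200:520],None,fx=2,fy=2))
np.savez("side1.npz",**c)
P=cloud(c);H=hsv(c);m=big((abs(H[...,0].astype(int)-25)<7)&(H[...,1]>150)&(H[...,2]>60)&(P[...,2]>.13)&(c["range_z"]>0))
print(m.sum(),plane(P[m])[:2],P[m].min(0),P[m].max(0))
E
```

```text
2517 (array([0.67069761, 0.13938081, 0.22148478]), array([-0.99364498,  0.11074617,  0.02012294])) [0.65769487 0.03819457 0.13013717] [0.70459131 0.27850689 0.30130656]
```

View pics/side1.png

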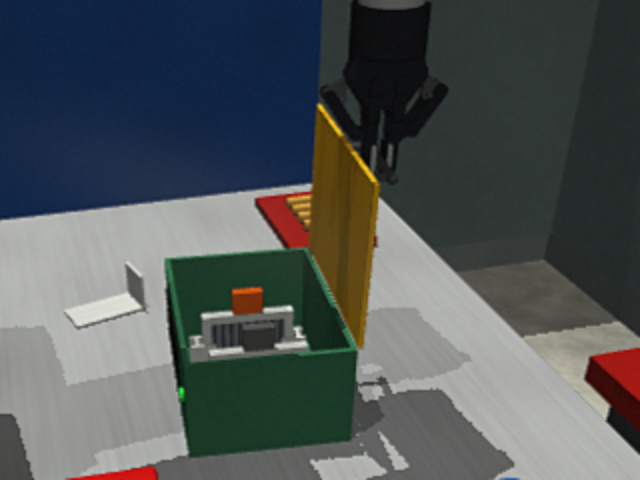

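The flap stands upright. The orange tab at crop (247,300) is in the far (+y) slot, and the grey tab at (260,333) is in the near one. I release the bar with a narrow opening and rise.

>>> servo_tool --commands "0 0 0 0;0 0 0 0;0 0 0 0;0 0 -0.5 0;0 0 -1 0;0 0 -1.5 0;0 0 -2 0;0 0 -2.5 0;0 0 -2.5 0;0 0 -1 0" --grip 0.3

```text
time: 8.3
position: [0.7129, 0.1572, 0.5439]
tcp_rot: [[0.111, 0.994, 0.004], [0.994, -0.111, 0.0], [0.001, 0.003, -1.0]]
ft_force: [-0.4, 0.4, 0.6]
width: 0.0253
finger_force: 0.0
```

>>> servo_tool --commands "0.6 -2.2 0 0;0.7 -2.2 0 0;0.7 -2.2 0 0;0.7 -2.2 0 0;0.7 -2.2 0 0;0.6 -2.2 0 0;0 0 0 -0.15;0 0 0 -0.15;0 0 0 -0.15;0 0 0 -0.15;0 0 0 -0.15;0 0 0 -0.15;0 0 0 -0.15;0 0 0 -0.15;0 0 0 -0.15;0 0 0 -0.15;0 0 0 -0.071;0 0 0 0" --grip 0.6

```text
time: 10.1
position: [0.5868, 0.2116, 0.5402]
tcp_rot: [[-0.994, 0.109, -0.001], [0.109, 0.994, -0.0], [0.0, -0.0, -1.0]]
ft_force: [-0.1, 0.4, -0.4]
width: 0.0514
finger_force: 0.0
```

>>> servo_tool --commands "0 0 2 0;0 0 2 0;0 0 2 0;0 0 2 0;0 0 1.5 0;0 0 0 0;0 0 0 0"

```text
time: 10.8
position: [0.5868, 0.2116, 0.4461]
tcp_rot: [[-0.994, 0.111, 0.0], [0.111, 0.994, 0.0], [-0.0, 0.0, -1.0]]
ft_force: [0.2, -0.1, 0.7]
width: 0.0516
finger_force: 0.0
```

```bash
python3 - <<'E'
from h import *
np.set_printoptions(precision=4,suppress=True)
s,c,P,W=wrist("w2");print(s["position"],s["tcp_rot"],s["time"],s["width"])
H=hsv(c);ok=c["range_z"]>0
m=big((H[...,0]>3)&(H[...,0]<17)&(H[...,1]>150)&(H[...,2]>80)&ok&(P[...,2]>.05)&(P[...,2]<.13))
v,u=np.where(m);print(m.sum(),u.min(),u.max(),v.min(),v.max(),P[m].min(0),P[m].max(0))
t=m&(P[...,2]>.107);r=cv2.minAreaRect(P[t][:,:2].astype(np.float32));print(t.sum(),r)
t=m&(P[...,2]>np.percentile(P[m][:,2],90)-.003);print(cv2.minAreaRect(P[t][:,:2].astype(np.float32)))
from plant import *
c=read_camera("side");np.savez("side2.npz",**c);P=cloud(c);H=hsv(c);m=big((abs(H[...,0].astype(int)-25)<7)&(H[...,1]>150)&(H[...,2]>60)&(P[...,2]>.13)&(c["range_z"]>0))
print(m.sum(),plane(P[m])[:2])
E
```

```text
[0.5868 0.2116 0.4461] [[-0.9938  0.1114  0.0003]
 [ 0.1114  0.9938  0.    ]
 [-0.0003  0.0001 -1.    ]] 10.8 0.051575220510925154
415 317 330 192 237 [0.5662 0.203  0.089 ] [0.6011 0.2174 0.1123]
359 ((0.5839869976043701, 0.21025335788726807), (0.010817201808094978, 0.03435024246573448), 83.70575714111328)
((0.5841373205184937, 0.21018841862678528), (0.010820507071912289, 0.034029167145490646), 83.89111328125)
2428 (array([0.669 , 0.139 , 0.2216]), array([-0.9938,  0.111 ,  0.0033]))
```

View pics/w2.png

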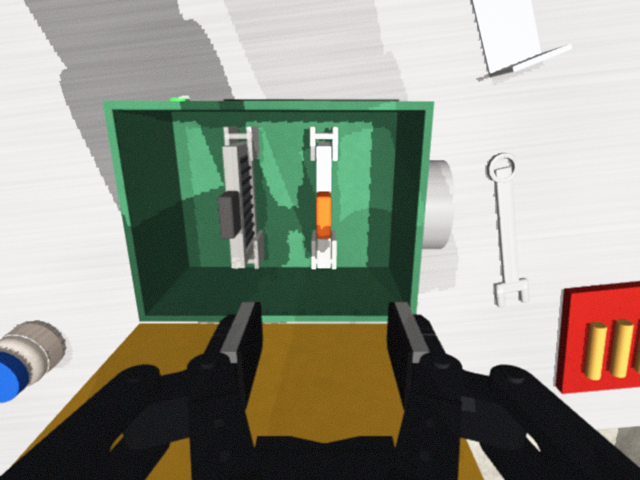

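The orange tab is at (323,215) and the grey one at (229,215), so the orange tab is confirmed under the pads. I descend 19.4 cm onto it.

>>> servo_tool --commands "0.26 -0.16 2 0;0 0 2 0;0 0 2 0;0 0 2 0;0 0 2 0;0 0 2 0;0 0 2 0;0 0 1.5 0;0 0 1.5 0;0 0 1 0;0 0 1 0;0 0 0.4 0;0 0 0 0;0 0 0 0"

```text
time: 12.3
position: [0.5841, 0.2103, 0.252]
tcp_rot: [[-0.994, 0.11, 0.001], [0.11, 0.994, 0.0], [-0.001, 0.0, -1.0]]
ft_force: [0.2, 0.4, 0.2]
width: 0.0513
finger_force: 0.0
```

>>> servo_tool --commands "0 0 0 0;0 0 0 0;0 0 0 0;0 0 0 0;0 0 0 0;0 0 0 0" --grip 0

```text
time: 12.9
position: [0.5841, 0.2103, 0.2519]
tcp_rot: [[-0.994, 0.111, 0.001], [0.111, 0.994, 0.0], [-0.001, 0.0, -1.0]]
ft_force: [-0.3, 0.4, 6.4]
width: 0.0111
finger_force: 59.5
```

>>> servo_tool --commands "0 0 -0.5 0;0 0 -1 0;0 0 -1 0;0 0 -1 0;0 0 -1 0;0 0 -1 0;0 0 -1.5 0;0 0 -1.5 0;0 0 -1.5 0;0 0 -2 0;0 0 -2 0;0 0 -2 0;0 0 -2 0;0 0 -1.5 0;0 0 -0.5 0;0 0 0 0;0 0 0 0"

```text
time: 14.6
position: [0.5841, 0.2102, 0.4505]
tcp_rot: [[-0.994, 0.111, -0.001], [0.111, 0.994, -0.0], [0.001, -0.001, -1.0]]
ft_force: [-1.0, -0.5, -3.1]
width: 0.0113
finger_force: 58.5
```

```bash
python3 - <<'E'
from h import *
from plant import *
np.set_printoptions(precision=4,suppress=True)
s=sense();print(s["position"],s["width"],s["ft_force"])
c=read_camera("scene");np.savez("scene2.npz",**c);b=read_camera("side")
cv2.imwrite("pics/both.png",np.vstack([cv2.resize(c["pixels"][60:340,120:480],(385,300)),cv2.resize(b["pixels"][0:300,160:545],(385,300))]))
# lit window corners by contour, cast on plane from range
H=hsv(c);P=cloud(c);w=np.zeros((480,640),bool);w[150:225,175:235]=H[150:225,175:235,2]>150
w=big(w&(P[...,2]>.06)&(c["range_z"]>0));ce,n,Q=plane(P[w]);n=n*np.sign(n[1])
# side corners robust: extents along the panel axes
x=np.array([n[1],-n[0],0]);x/=np.linalg.norm(x);q=P[w]
print("centroid",ce,"n",n,"yaw of n",np.degrees(np.arctan2(n[1],n[0])),"ext x",np.percentile(q@x,[1,99]),"ext z",np.percentile(q[:,2],[1,99]))
ed=np.percentile(q@x,[.5,99.5]).mean();print("centre",x*ed+n*(ce@n))
B=hsv(b);PB=cloud(b);k=(B[...,2]<70)&(PB[...,2]>.09)&(PB[...,2]<.19)&(PB[...,1]<-.25)&(abs(PB[...,0]-.5)<.13)
k=big(k);cb,nb,qb=plane(PB[k&(PB[...,2]<.17)]);nb*=np.sign(nb[1]);print("back",cb,nb,np.degrees(np.arctan2(nb[1],nb[0])),np.percentile(PB[k]@x,[.5,99.5]).mean())
for nm,cc,PP in(("scene",c,P),("side",b,PB)):
    h=hsv(cc);o=big((h[...,0]>3)&(h[...,0]<16)&(h[...,1]>150)&(h[...,2]>70)&(PP[...,2]>.25)&(PP[...,2]<.34));print(nm,o.sum(),PP[o].min(0),PP[o].max(0))
E
```

```text
[0.5841 0.2102 0.4505] 0.011308406073018617 [-0.9771 -0.468  -3.1028]
centroid [ 0.5061 -0.3164  0.1321] n [ 0.1607  0.987  -0.0043] yaw of n 80.7542089985211 ext x [0.4759 0.6222] ext z [0.0862 0.1754]
centre [ 0.5047 -0.3168  0.001 ]
back [ 0.4986 -0.3419  0.1316] [ 0.1654  0.9862 -0.0012] 80.47765702009332 0.5484222587685619
scene 58 [0.5917 0.2042 0.2827] [0.6078 0.217  0.3124]
side 41 [0.5681 0.201  0.2799] [0.5734 0.2144 0.309 ]
```

View pics/both.png

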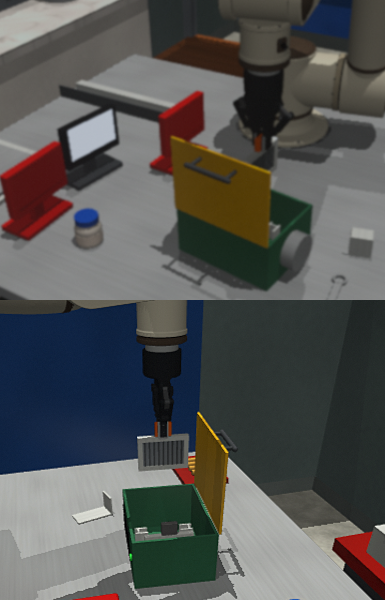

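The top half of the picture shows the flap upright, seen from behind, and the bottom half shows the plate hanging clear and vertical at (163,450), with the grey tab still in the unit at (170,527). Before travelling I check where the red look-alikes are.

```bash
python3 - <<'E'
from h import *
np.set_printoptions(precision=3,suppress=True)
for f in("scene2","side2"):
    c=dict(np.load(f+".npz"));P=cloud(c);H=hsv(c);m=((H[...,0]<4)|(H[...,0]>174))&(H[...,1]>150)&(c["range_z"]>0)&(P[...,1]<.1)&(P[...,1]>-.5)&(P[...,2]>.01)&(P[...,2]<.3)&(P[...,0]<1)
    n,l,s,_=cv2.connectedComponentsWithStats(m.astype(np.uint8))
    for i in range(1,n):
        if s[i,4]>300:q=P[l==i];print(f,np.percentile(q,1,0),np.percentile(q,99,0))
d=np.array([.515-.5841,-.255-.2102]);h=np.radians(80.6);ty=np.array([np.cos(h),np.sin(h)]);tx=np.array([-ty[1],ty[0]]);print(d@tx*100,d@ty*100)
E
```

```text
scene2 [ 0.246 -0.212  0.011] [ 0.417 -0.133  0.183]
scene2 [ 0.642 -0.358  0.011] [ 0.816 -0.281  0.182]
side2 [ 0.238 -0.218  0.012] [ 0.41  -0.133  0.18 ]
side2 [ 0.636 -0.373  0.012] [ 0.809 -0.296  0.181]
-0.780710126776119 -47.02391935704583
```

>>> servo_tool --commands "0 -0.5 0 0.026;0 -1 0 0.026;-0.04 -2 0 0;-0.04 -2.5 0 0;-0.04 -2.5 0 0;-0.04 -2.5 0 0;-0.04 -2.5 0 0;-0.04 -2.5 0 0;-0.04 -2.5 0 0;-0.04 -2.5 0 0;-0.05 -2.5 0 0;-0.05 -2.5 0 0;-0.05 -2.5 0 0;-0.05 -2.5 0 0;-0.05 -2.5 0 0;-0.05 -2.5 0 0;-0.05 -2.5 0 0;-0.05 -2.5 0 0;-0.05 -2.5 0 0;-0.05 -2 0 0"

```text
time: 16.7
position: [0.518, -0.2419, 0.4514]
tcp_rot: [[-0.986, 0.164, -0.0], [0.164, 0.986, -0.0], [0.0, -0.0, -1.0]]
ft_force: [0.3, 0.9, -2.6]
width: 0.0109
finger_force: 58.6
```

>>> servo_tool --commands "0 -1.5 0 0;0 -1 0 0;0 -0.5 0 0;0 0 1 0;0 0 1 0;0 0 1.5 0;0 0 1.5 0;0 0 1.5 0;0 0 1.5 0;0 0 1.5 0;0 0 1 0;0 0 0.7 0;0 0 0 0;0 0 0 0;0 0 0 0"

```text
time: 18.2
position: [0.5141, -0.2699, 0.3402]
tcp_rot: [[-0.987, 0.162, 0.001], [0.162, 0.987, -0.001], [-0.001, -0.001, -1.0]]
ft_force: [0.2, 0.2, -2.0]
width: 0.0112
finger_force: 58.5
```

```bash
cat > chk.py <<'E'
from h import *
from plant import *
np.set_printoptions(precision=4,suppress=True)
s=sense();print(s["time"],s["position"],s["tcp_rot"][:,1],s["width"],s["ft_force"])
b=read_camera("side");c=read_camera("scene");PB=cloud(b);P=cloud(c)
cv2.imwrite("pics/fin%d.png"%(s["time"]*100),np.hstack([cv2.resize(c["pixels"][80:280,130:330],(400,400)),cv2.resize(b["pixels"][180:480,240:540],(400,400))]))
n=np.array([.162,.987,0]);n/=np.linalg.norm(n);x=np.array([n[1],-n[0],0]);w0=np.array([.505,-.317,.131])
for nm,cc,PP in(("scene",c,P),("side",b,PB)):
    q=(PP-w0);d=q@n;k=(d>.035)&(d<.09)&(abs(q@x)<.08)&(cc["range_z"]>0)&(PP[...,2]>.06)
    h=hsv(cc);k1=big(k&(PP[...,2]<.169)&(h[...,2]>60));Q=q[k1]
    print(nm,k1.sum(),"x",np.percentile(Q@x,[1,99]),"n",np.percentile(Q@n,[5,50,95]),"z",np.percentile(Q[:,2],[1,99]),plane(Q)[1])
E
python3 chk.py; ls pics
```

```text
18.2 [ 0.5141 -0.2699  0.3402] [ 0.1621  0.9868 -0.0006] 0.011174754065583914 [ 0.2483  0.1759 -2.0056]
scene 361 x [-0.0545  0.0603] n [0.044 0.054 0.059] z [-0.0373  0.0378] [-0.1771 -0.9839 -0.024 ]
side 661 x [-0.0516  0.0008] n [0.0412 0.0441 0.0479] z [-0.0099  0.0379] [-0.1227 -0.9912 -0.0497]
both.png
crop1.png
fin1820.png
scene0.png
side0.png
side1.png
w1.png
w2.png
```

>>> servo_tool --commands "0.1 0.5 0 0;0.1 0.5 0.1 0;0 0.5 0 0;0 0 0 0;0 0 0 0;0 0 0 0"

```text
time: 18.9
position: [0.5145, -0.2547, 0.3385]
tcp_rot: [[-0.987, 0.162, -0.0], [0.162, 0.987, -0.0], [0.0, -0.0, -1.0]]
ft_force: [-0.1, -0.3, -2.0]
width: 0.0112
finger_force: 58.5
```

```bash
python3 chk.py; cp pics/fin*[!0].png /dev/null 2>/dev/null; mv $(ls -t pics/fin*|head -1) pics/final.png
```

```text
18.9 [ 0.5145 -0.2547  0.3385] [ 0.162   0.9868 -0.0002] 0.011236010509140137 [-0.0805 -0.3134 -2.0479]
scene 383 x [-0.0551  0.0577] n [0.0604 0.0691 0.0741] z [-0.0383  0.0378] [-0.179  -0.9835 -0.0278]
side 971 x [-0.0538 -0.0015] n [0.0562 0.0594 0.0652] z [-0.0291  0.0376] [-0.1121 -0.9934 -0.0233]
```

View pics/final.png

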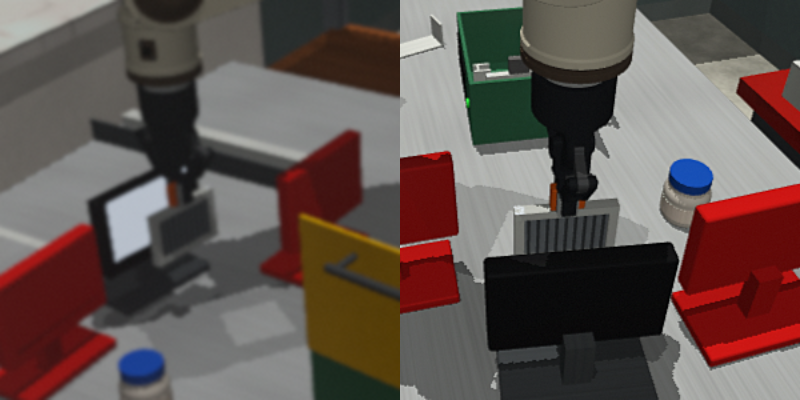

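The picture shows the plate at left (185,230) and right (567,230), upright, square and centred before the lit window. It touches only the gripper, and the flap is still open.

```bash
python3 -c "
from plant import *
print(close_job())"
```

```text
the job is handed in; nothing more can be done
None
```

The job is handed in at about 19 s: the flap stands upright, the grey-tabbed plate is still in its slot, and the orange-tabbed plate is held upright and centred on the lit window, square to within 1–2° and about 6 cm away.

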